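# Lay a standing woodblock on the carving board

## Task

Push the standing woodblock low down so that it slides upright until its foot meets the front edge of the carving board; then push high on the side that carries the red drawing, so that it tips over that edge and comes to lie flat and roughly square on the board, drawing up (its foot end may overhang the edge a little). Push it, do not lift it; keep clear of the light bar above and leave the other things where they are, then take the tool away.

Things in the scene. Friction and masses are not known exactly. Their poses are not given: they have to be found in the camera images.
- block_center (a point): Centre of the loose pale wooden block, 0.6 kg, standing on the bench: 50 mm thick (its x), 110 wide (y), 150 high (z). Its -x side, with red drawing on cream paper, faces the robot's right. Starts with a 10 to 45 mm gap to the board's edge, within 0.12 rad of square. Pushed below 25 mm it slides (2 to 6 N), pushed high it tips; with its foot at the stop it falls over by itself past 23 degrees of lean.
- carving_board: Plywood carving board fixed to the bench, 250 mm deep (its x, pointing to the robot's left, away from the block), 300 mm wide (its y), 15 mm thick (top 15 mm above the bench), a green line along that front edge. Its front edge, the stop, is the one next to the block. Origin: middle of the front edge, at bench height.
- lamp: Black light bar fixed over the board's front edge; origin and axes as the board's. It covers x -10 to 40 mm, y -210 to 90, 240 to 262 mm above the bench; one 24 mm post at x 30, y -190. An upright tool at the drawing side meets the bar before the block tips: lean the tool back, away from the board, by about 35 degrees, fingers pointing down and towards the board.
- chisel: Orange-handled carving chisel, 170 mm long, 18 mm high, lying on the part of the carving board away from the robot, roughly along the board's x. Leave it alone.
- baren: Dark round printing pad, 52 mm across, 20 mm high, lying on the carving board's corner near the robot, far from the block. Leave it alone.
- ink_jar: Amber ink jar with red cap, 60 mm across, 75 mm high, standing on the bench beyond the block. Leave it alone.
- mallet: Wooden mallet, 54 mm high, about 200 mm long, lying on the bench to the right; origin on the bench below its head. Leave it alone.
- brush: Brush lying on the bench to the left. Leave it alone.
- gouge: Brown-handled gouge, 180 mm long, lying on the bench to the left. Leave it alone.
- water_bowl: Blue bowl, 100 mm across, 45 mm high, on the bench to the right. Leave it alone.

How it is judged:
By the outcome, as a careful person would: the job done as asked, in the order asked, and still so for the second after the job is handed in, with the robot touching nothing.
It also fails if it takes over 45 s, if anything falls off the work surface, if the arm or the gripper's body presses on something with over 40 N, if the wrist force passes 120 N, or if a joint passes its speed limit or range.

## Robot

A 7-joint arm with a two-finger parallel gripper is mounted at the origin on the work surface. World frame = base frame: x ahead of the robot, y to its left, z up, the work surface at z = 0. Lengths are in m, angles in rad, forces in N, time in s.
With the tool pointing down it reaches from about 0.4 to 0.9 m from the base axis. Payload 5.5 kg.
Tool frame: the origin (TCP) lies between the finger pads; the fingertips stand 19 mm ahead of it and the grasp point (between the pads) is the TCP; z points along the fingers, y is the direction in which the jaws open and shut (so a half turn about z gives the same grasp; the last joint's range is limited). The gripper opens to 92 mm and grips with 3 to 60 N. Pads are 19 mm wide; open, the fingers measure 130 mm over their backs; the gripper's body (75 mm by 190 mm) begins 47 mm behind the grasp point.
Start: joints at [-0.852, 0.501, -0.427, 1.55, 0.221, 1.138, -0.21], TCP at [0.286, 0.584, 0.246] pointing down, gripper open.
Joint ranges: [-2.88, 2.88], [-0.31, 2.03], [-1.54, 1.56], [0.2, 2.42], [-1.41, 4.55], [0.19, 2.02], [-2.57, 2.57]. Speed limits (rad/s): [2.57, 2.57, 3.14, 3.14, 3.14, 3.14, 3.14].

## Interface

Orientations are given as a unit quaternion [x, y, z, w].
In Python, from cell import read_state, grab_frame, sign_off gives the robot as it stands.
- The arm moves only by the shell command python3 -m creep 'ROWS' [FORCE]. ROWS is JSON, a list that holds one entry, the list of rows, each a list of 7 numbers: the opening, from 0 (shut) to 1 (fully open), then the shift along the tool's x, y, z in mm, then the turn, a rotation vector about the tool's x, y, z in degrees. In form: [[[jaw, x, y, z, rx, ry, rz], ...]]. A call has 1 to 10 rows; each row shifts and turns the pose as measured when the row begins, along the tool's axes as they then stand; what a row does not reach is not made up. A row lasts 1/12 s, in which the tool goes at most 41.7 mm and 7.16 degrees, less where a joint would pass 70% of its speed; a pose out of reach is approached as far as the arm can. A call with a gripper value outside its range is refused whole. The fingers move at their own pace and stop on an object; FORCE is the grip in N (left out, the last holds). Time passes only in rows, so rows that do not move let the fingers close. It gives the time, the measured TCP pose, the force and the opening at its end, in the units of the state.
- read_state(): the state, without advancing time (a new reading comes with each control period).
- grab_frame(name): name is "scene" or "top" or "wrist"; returns a dict with "color" (384x512x3 uint8, red, green, blue), "K" (3x3 intrinsics, pixels), "distortion" ([k1, k2, p1, p2, k3] as OpenCV has them; the pictures are not rectified), "R" (3x3) and "t" (3): a world point X has camera coordinates R X + t; the wrist camera has in their place "tool_from_camera" (4x4, takes a point from camera to tool coordinates, whose origin is the TCP and whose axes are the flange's). Camera axes: x right, y down, z forward; pixel columns grow to the right and rows downward; lengths in m; the calibration is good to about 2 mm. A picture is of the moment at which its call begins: read the wrist's pose just before it. There is no depth.
- sign_off(): hands the job in, once; it reports no verdict.
The state is a dict: "t": time; "joints": joint angles; "qvel": joint speeds; "tau": joint torques, N m; "position": TCP position; "eef_rot": TCP orientation; "wrist_force": force on the tool from outside, world axes, zero at the start; "moment": the same for the moment, N m; "grip_width": finger opening in m.
Only numpy, scipy, OpenCV 4.12 (cv2) and the standard library are available. Lean on these libraries where they do the work, as an engineer would, in place of code of your own. Each camera call takes 0.05 s, during which the arm holds its last target. There are 200 camera calls.

## Working session

There is one attempt and no reset: what is moved stays moved. The work goes in short steps, Python scripts to look and compute and a shell command to move; the robot and the scene stay as the last step left them, time stands still between calls to the robot, and variables do not carry over. Pictures are saved under pics/ and viewed, about 8 in all and at most 12, crops included, and the job is handed in when it is done.

```bash
mkdir -p pics; cat > h.py <<'E'
import numpy as np, cv2
from cell import read_state, grab_frame, sign_off
from scipy.spatial.transform import Rotation as Ro
def ray(f,u,v):
    p=cv2.undistortPoints(np.array([[[u,v]]],float),f["K"],np.array(f["distortion"],float))[0,0]
    R=np.array(f["R"]);t=np.array(f["t"]);return -R.T@t, R.T@np.array([p[0],p[1],1.])
def onz(f,u,v,z):
    o,d=ray(f,u,v);return o+d*(z-o[2])/d[2]
def proj(f,X):
    return cv2.projectPoints(np.array(X,float).reshape(-1,1,3),cv2.Rodrigues(np.array(f["R"],float))[0],np.array(f["t"],float),f["K"],np.array(f["distortion"],float))[0][:,0]
def get(n):
    f=grab_frame(n);f["K"]=np.array(f["K"],float);return f
def save(f,n):
    cv2.imwrite("pics/"+n,cv2.resize(f["color"][:,:,::-1],(800,600),interpolation=cv2.INTER_CUBIC))
E
python3 - <<'E'
from h import *
for n in("scene","top"):
    f=get(n);save(f,n+"1.png");o,_=ray(f,256,192);print(n,o.round(3),f["K"].round(0).tolist());
s=read_state();print(s)
E
```

```text
scene [0.992 0.713 0.912] [[358.0, 0.0, 251.0], [0.0, 358.0, 196.0], [0.0, 0.0, 1.0]]
top [0.408 0.013 1.12 ] [[351.0, 0.0, 256.0], [0.0, 351.0, 191.0], [0.0, 0.0, 1.0]]
{'t': 0.1, 'joints': array([-0.85183238,  0.50172927, -0.42680611,  1.55131545,  0.22082614,
        1.13830464, -0.21026317]), 'qvel': array([-1.71876731e-03, -3.57979214e-03, -3.25042762e-05, -1.27051285e-03,
       -1.68456568e-03,  1.29252590e-03, -2.43340867e-03]), 'tau': array([-1.05939931e-02, -5.67866814e+01, -5.83832234e+00, -2.79915297e+01,
       -6.91002840e-02,  2.40291248e-02,  8.10068258e-06]), 'position': array([0.28588609, 0.58310765, 0.24480997]), 'eef_rot': array([ 2.25871364e-01,  9.74156766e-01, -8.23977137e-04, -2.08175406e-04]), 'wrist_force': array([-0.2042207 , -0.08717102,  0.99637279]), 'moment': array([ 0.01262069,  0.00044236, -0.01039601]), 'grip_width': 0.09166628570184207}
```

View pics/scene1.png

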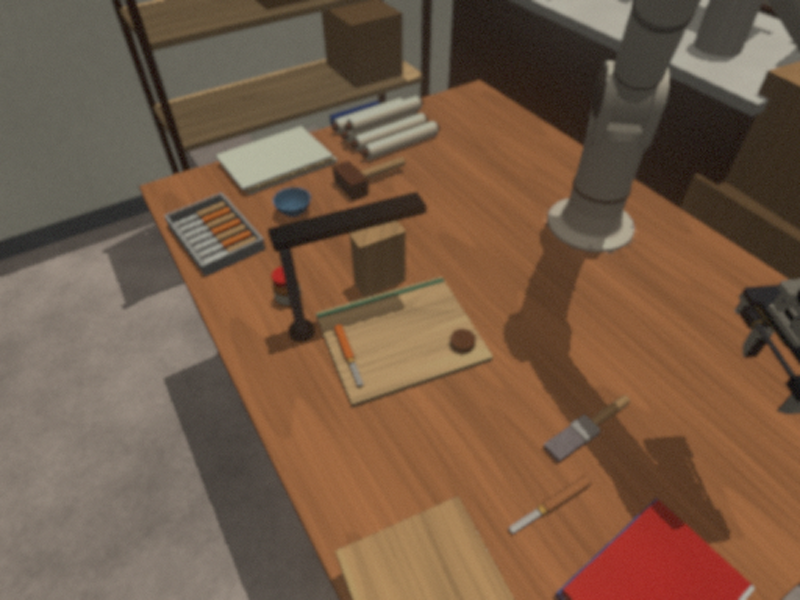

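View pics/top1.png

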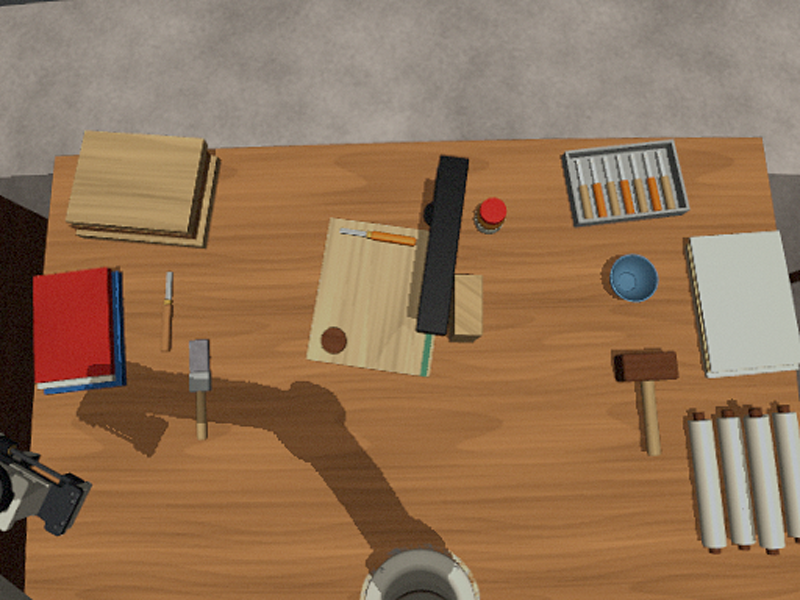

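Scene picture: the block stands behind the bar at about (378,255), with the green edge running from (318,318) to (443,283). Top picture: the block's top spans (453..482, 275..337), and the board corners are near (330,219), (307,360) and (430,376). Next I measure both with masks.

```bash
cat > m.py <<'E'
from h import *
def quad(mask):
    c=max(cv2.findContours(mask.astype(np.uint8),0,cv2.CHAIN_APPROX_NONE)[0],key=cv2.contourArea)
    return c
if __name__=="__main__":
    T=get("top");S=get("scene")
    h=cv2.cvtColor(T["color"],cv2.COLOR_RGB2HSV)
    for p in [(240,180),(298,185),(304,200),(300,212),(312,250),(272,228),(292,214)]: print(p,h[p[1],p[0]],end=' ')
    m=(h[:,:,1]<135)&(h[:,:,2]>110)&(h[:,:,0]<30)
    m[:, :190]=0;m[:,330:]=0;m[:130]=0;m[260:]=0
    z=np.hstack([cv2.resize(T["color"][165:225,262:322],(480,480),interpolation=0)[:,:,::-1],cv2.resize((m[130:250,190:320]*255).astype(np.uint8),(320,480),interpolation=0)[:,:,None].repeat(3,2)])
    cv2.imwrite("pics/z1.png",z)
    hs=cv2.cvtColor(S["color"],cv2.COLOR_RGB2HSV)
    for f,hh,n in((T,h,"T"),(S,hs,"S")):
        g=(hh[:,:,0]>40)&(hh[:,:,0]<90)&(hh[:,:,1]>60)&(hh[:,:,2]>40)
        nb,lab,st,ce=cv2.connectedComponentsWithStats(g.astype(np.uint8))
        for i in range(1,nb):
            if st[i,4]<25: continue
            ys,xs=np.where(lab==i)
            P=np.array([onz(f,x,y,.015)[:2] for x,y in zip(xs,ys)]);c=P.mean(0);_,_,V=np.linalg.svd(P-c);q=(P-c)@V[0]
            print(n,st[i],"c",c.round(4),"dir",V[0].round(4),"ends",(c+V[0]*q.min()).round(3),(c+V[0]*q.max()).round(3))
    for u,v in((330,219),(307,360),(430,376)): print("boardcorner",onz(T,u*.64-.18,v*.64-.18,.015).round(4))
    for u,v in((482,275),(482,335),(454,275),(453,337)): print("blocktop",onz(T,u*.64-.18,v*.64-.18,.15).round(4))
E
python3 m.py
```

```text
(240, 180) [ 19  91 187] (298, 185) [ 19 103 186] (304, 200) [ 19 112 176] (300, 212) [ 19 106 173] (312, 250) [ 15 160 153] (272, 228) [ 73 104 125] (292, 214) [ 16 123  91] T [269 213   7  28 109] c [ 0.4827 -0.0267] dir [-0.9876  0.1572] ends [ 0.525 -0.033] [ 0.441 -0.02 ]
S [204 190  41  13  59] c [ 0.6625 -0.0549] dir [ 0.9871 -0.1604] ends [ 0.589 -0.043] [ 0.731 -0.066]
boardcorner [0.7707 0.1652 0.015 ]
boardcorner [0.4768 0.212  0.015 ]
boardcorner [ 0.4394 -0.0342  0.015 ]
blocktop [ 0.6138 -0.1279  0.15  ]
blocktop [ 0.5053 -0.1228  0.15  ]
blocktop [ 0.6151 -0.0774  0.15  ]
blocktop [ 0.5031 -0.0712  0.15  ]
```

View pics/z1.png

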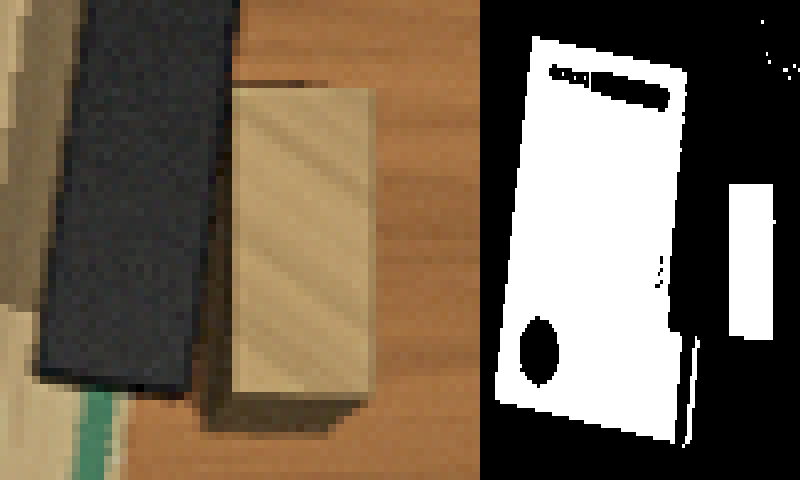

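Zoomed picture: the block's top is clear at zoom x 232–374, y 88–396. From the masks, board origin ≈ (0.588,−0.058), board x-axis ≈ (0.157,0.988), edge lengths 249 and 298 mm (true 250 and 300). The block's centre is at board (−46, +21) mm, turned about +6°, so the gap is roughly 15 mm. These agree with the given sizes. Plan: two half-open fingers as a flat pusher with the tool leaned 35°.

```bash
cat > p.py <<'E'
import sys
from h import *
O=np.array([.5876,-.0577,0]);xb=np.array([.157,.988,0]);xb/=np.linalg.norm(xb);zb=np.array([0,0,1.]);yb=np.cross(zb,xb);B=np.c_[xb,yb,zb]
def tgt(lean):
    a=np.radians(lean);z=np.sin(a)*xb-np.cos(a)*zb;y=-yb;return np.c_[np.cross(y,z),y,z]
def contact(p,R): # leading tip corner, board frame mm
    return B.T@(p+R@np.array([.0095,0,.019])-O)*1e3
if __name__=="__main__":  # args: board x,y,z mm of contact corner, lean, max mm/row
    s=read_state();p=s["position"];R=Ro.from_quat(s["eef_rot"]).as_matrix()
    print("t",s["t"],"contact(board)",contact(p,R).round(1),"F(board)",(B.T@s["wrist_force"]).round(1),"J",np.round(s["joints"],2),"grip",round(s["grip_width"],3))
    if len(sys.argv)>4:
        g=np.array([float(v) for v in sys.argv[1:4]])/1e3;Rt=tgt(float(sys.argv[4]));mx=float(sys.argv[5])
        pt=O+B@g-Rt@np.array([.0095,0,.019])
        rv=(Ro.from_matrix(R.T@Rt)).as_rotvec();ang=np.degrees(np.linalg.norm(rv));d=(pt-p)*1e3
        n=int(max(np.ceil(np.linalg.norm(d)/mx),np.ceil(ang/6.5),1));print("TCP goal",pt.round(3),"dist",np.linalg.norm(d).round(1),"ang",ang.round(1),"n",n)
        step=Ro.from_rotvec(rv/n)
        Rk=Ro.from_matrix(R)
        for k in range(n):
            print(k,np.round(Rk.inv().apply(d/n),1),np.round(np.degrees(rv/n),2));Rk=Rk*step
            if ang<1: break
E
python3 -m creep '[[[0.5,0,0,-40,0,0,0],[0.5,0,0,-40,0,0,0],[0.5,0,0,-40,0,0,0],[0.5,0,0,-40,0,0,0],[0.5,0,0,-40,0,0,0],[0.5,0,0,0,0,0,0]]]'
python3 p.py -150 21 430 35 38
```

```text
t: 0.7
position: [0.2853, 0.5805, 0.4468]
eef_rot: [0.226, 0.974, -0.008, -0.002]
wrist_force: [0.3, 0.2, 1.3]
grip_width: 0.0561
t 0.7 contact(board) [585.4 407.9 427.8] F(board) [ 0.2 -0.3  1.3] J [-0.85  0.4  -0.45  1.25  0.17  1.55 -0.16] grip 0.056
TCP goal [ 0.54  -0.221  0.44 ] dist 841.2 ang 80.1 n 23
0 [-25.3 -26.4   0.7] [-1.    1.33  3.06]
1 [-26.7 -25.   -0.4] [-1.    1.33  3.06]
2 [-27.9 -23.6  -1.4] [-1.    1.33  3.06]
3 [-29.1 -22.   -2.5] [-1.    1.33  3.06]
4 [-30.2 -20.4  -3.5] [-1.    1.33  3.06]
5 [-31.1 -18.7  -4.6] [-1.    1.33  3.06]
6 [-31.9 -16.9  -5.6] [-1.    1.33  3.06]
7 [-32.7 -15.1  -6.7] [-1.    1.33  3.06]
8 [-33.2 -13.2  -7.7] [-1.    1.33  3.06]
9 [-33.7 -11.2  -8.7] [-1.    1.33  3.06]
10 [-34.   -9.3  -9.6] [-1.    1.33  3.06]
11 [-34.2  -7.3 -10.6] [-1.    1.33  3.06]
12 [-34.3  -5.3 -11.5] [-1.    1.33  3.06]
13 [-34.3  -3.2 -12.4] [-1.    1.33  3.06]
14 [-34.1  -1.2 -13.2] [-1.    1.33  3.06]
15 [-33.8   0.9 -14. ] [-1.    1.33  3.06]
16 [-33.3   2.9 -14.7] [-1.    1.33  3.06]
17 [-32.8   5.  -15.4] [-1.    1.33  3.06]
18 [-32.1   7.  -16.1] [-1.    1.33  3.06]
19 [-31.3   8.9 -16.7] [-1.    1.33  3.06]
20 [-30.4  10.9 -17.2] [-1.    1.33  3.06]
21 [-29.3  12.8 -17.7] [-1.    1.33  3.06]
22 [-28.2  14.6 -18.1] [-1.    1.33  3.06]
```

```bash
python3 -m creep '[[[0.5,-25,-26,0,-1,1.3,3],[0.5,-27,-25,0,-1,1.3,3],[0.5,-28,-24,-1,-1,1.3,3],[0.5,-29,-22,-2,-1,1.3,3],[0.5,-30,-20,-3,-1,1.3,3],[0.5,-31,-19,-4,-1,1.3,3],[0.5,-32,-17,-5,-1,1.3,3],[0.5,-33,-15,-6,-1,1.3,3],[0.5,-33,-13,-8,-1,1.3,3],[0.5,-34,-11,-9,-1,1.3,3]]]'
python3 p.py -150 21 430 35 38
```

```text
t: 1.53
position: [0.3932, 0.2298, 0.4343]
eef_rot: [0.47, 0.871, 0.108, -0.097]
wrist_force: [1.1, 1.0, 0.3]
grip_width: 0.0461
t 1.5333 contact(board) [265.1 245.5 418.7] F(board) [ 1.2 -0.9  0.3] J [-0.25 -0.05 -0.12  1.8  -0.3   1.36  0.28] grip 0.046
TCP goal [ 0.54  -0.221  0.44 ] dist 474.2 ang 45.1 n 13
0 [-33.6  -9.  -10.9] [-1.    1.25  3.07]
1 [-33.8  -7.  -11.8] [-1.    1.25  3.07]
2 [-33.9  -5.  -12.6] [-1.    1.25  3.07]
3 [-33.8  -2.9 -13.5] [-1.    1.25  3.07]
4 [-33.6  -0.9 -14.2] [-1.    1.25  3.07]
5 [-33.3   1.2 -14.9] [-1.    1.25  3.07]
6 [-32.8   3.2 -15.6] [-1.    1.25  3.07]
7 [-32.2   5.2 -16.3] [-1.    1.25  3.07]
8 [-31.5   7.2 -16.9] [-1.    1.25  3.07]
9 [-30.7   9.2 -17.4] [-1.    1.25  3.07]
10 [-29.8  11.1 -17.9] [-1.    1.25  3.07]
11 [-28.7  13.  -18.3] [-1.    1.25  3.07]
12 [-27.6  14.8 -18.7] [-1.    1.25  3.07]
```

```bash
python3 -m creep '[[[0.5,-34,-9,-11,-1,1.3,3],[0.5,-34,-7,-12,-1,1.3,3],[0.5,-34,-5,-13,-1,1.3,3],[0.5,-34,-3,-14,-1,1.3,3],[0.5,-34,-1,-14,-1,1.3,3],[0.5,-33,1,-15,-1,1.3,3],[0.5,-33,3,-16,-1,1.3,3],[0.5,-32,5,-16,-1,1.3,3],[0.5,-31,7,-17,-1,1.3,3],[0.5,-31,9,-17,-1,1.3,3]]]'
python3 p.py -150 21 430 35 38
```

```text
t: 2.37
position: [0.5035, -0.1382, 0.4366]
eef_rot: [0.679, 0.68, 0.214, -0.177]
wrist_force: [0.4, 2.0, -0.4]
grip_width: 0.046
t 2.3667 contact(board) [-74.6  72.6 425.6] F(board) [ 2.  -0.1 -0.4] J [ 0.25  0.26  0.36  1.56 -0.57  1.64  0.66] grip 0.046
TCP goal [ 0.54  -0.221  0.44 ] dist 90.7 ang 9.2 n 3
0 [-23.   12.7 -15.1] [-0.75  0.88  2.84]
1 [-22.1  14.  -15.2] [-0.75  0.88  2.84]
2 [-21.1  15.3 -15.4] [-0.75  0.88  2.84]
```

```bash
python3 -m creep '[[[0.5,-23,13,-15,-0.8,0.9,2.8],[0.5,-22,14,-15,-0.8,0.9,2.8],[0.5,-21,15,-15,-0.8,0.9,2.8],[0.5,0,0,0,0,0,0]]]'
python3 p.py -130 21 60 35 38
```

```text
t: 2.7
position: [0.5401, -0.2341, 0.4344]
eef_rot: [0.733, 0.61, 0.229, -0.194]
wrist_force: [-1.0, -0.5, -0.8]
grip_width: 0.0462
t 2.7 contact(board) [-163.    18.9  424.3] F(board) [-0.7  0.9 -0.8] J [ 0.38  0.43  0.42  1.37 -0.67  1.74  0.62] grip 0.046
TCP goal [ 0.544 -0.201  0.07 ] dist 365.8 ang 1.3 n 10
0 [-18.2  -0.   31.7] [ 0.05  0.   -0.12]
1 [-18.2  -0.1  31.7] [ 0.05  0.   -0.12]
2 [-18.2  -0.1  31.7] [ 0.05  0.   -0.12]
3 [-18.2  -0.1  31.7] [ 0.05  0.   -0.12]
4 [-18.2  -0.1  31.7] [ 0.05  0.   -0.12]
5 [-18.2  -0.1  31.7] [ 0.05  0.   -0.12]
6 [-18.2  -0.1  31.7] [ 0.05  0.   -0.12]
7 [-18.2  -0.1  31.7] [ 0.05  0.   -0.12]
8 [-18.2  -0.2  31.7] [ 0.05  0.   -0.12]
9 [-18.2  -0.2  31.7] [ 0.05  0.   -0.12]
```

```bash
python3 -m creep '[[[0.5,-18,0,32,0,0,0],[0.5,-18,0,32,0,0,0],[0.5,-18,0,32,0,0,0],[0.5,-18,0,32,0,0,0],[0.5,-18,0,32,0,0,0],[0.5,-18,0,32,0,0,0],[0.5,-18,0,32,0,0,-1],[0.5,-18,0,32,0,0,0],[0.5,-16,0,28,0,0,0],[0.5,0,0,0,0,0,0]]]'
python3 p.py -110 21 18 35 38
python3 - <<'E'
from h import *
save(get("top"),"top2.png")
E
```

```text
t: 3.53
position: [0.5448, -0.2057, 0.0949]
eef_rot: [0.728, 0.618, 0.229, -0.188]
wrist_force: [-1.3, 1.5, 0.1]
grip_width: 0.0459
t 3.5333 contact(board) [-134.3   18.8   84.6] F(board) [1.2 1.6 0.1] J [ 0.39  0.74  0.32  1.7  -0.8   1.21  0.99] grip 0.046
TCP goal [ 0.547 -0.181  0.028] dist 71.0 ang 0.9 n 2
0 [-8.9 -1.4 34.3] [ 0.37  0.28 -0.06]
```

View pics/top2.png

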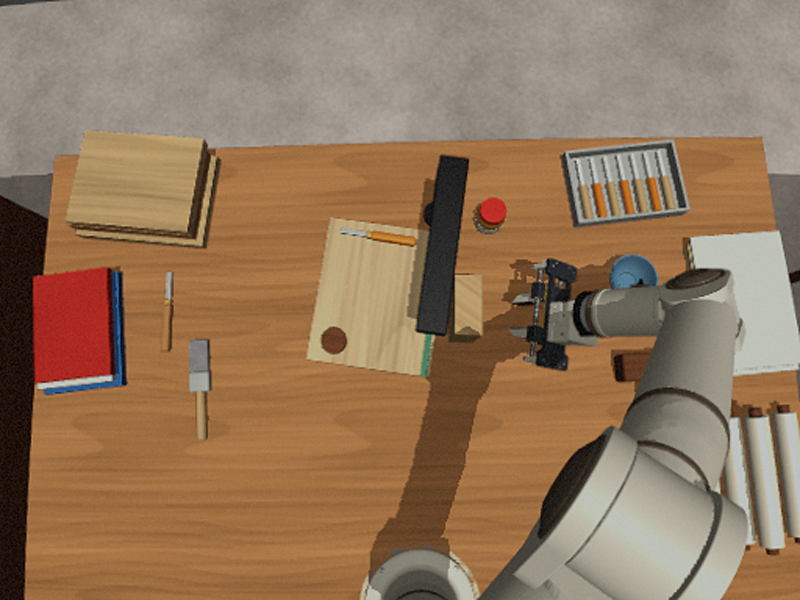

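Top picture: the fingers are at (515,300)–(520,335), just right of the untouched block at (468,305). The forearm passes above the bowl and mallet. I go down, then push low.

```bash
python3 -m creep '[[[0.5,-9,-1,34,0.4,0.3,0],[0.5,-9,-1,33,0,0,0],[0.5,0,0,0,0,0,0]]]'
python3 p.py -80 21 18 35 12
```

```text
t: 3.83
position: [0.5527, -0.1865, 0.0377]
eef_rot: [0.727, 0.619, 0.231, -0.186]
wrist_force: [-0.8, 0.2, -0.3]
grip_width: 0.0458
t 3.8333 contact(board) [-114.1   14.    27.4] F(board) [ 0.1  0.8 -0.3] J [ 0.39  0.82  0.28  1.72 -0.86  1.12  1.04] grip 0.046
TCP goal [ 0.551 -0.152  0.028] dist 36.0 ang 1.1 n 3
0 [ 7.5 -2.4  9. ] [0.32 0.16 0.07]
1 [ 7.5 -2.3  9.1] [0.32 0.16 0.07]
2 [ 7.5 -2.3  9.1] [0.32 0.16 0.07]
```

```bash
python3 -m creep '[[[0.5,7,-3,9,0.4,0,0],[0.5,7,-3,9,0.4,0,0],[0.5,5,-1,9,0.3,0,0],[0.5,0,0,0,0,0,0]]]'
python3 p.py -50 21 18 35 5
```

```text
t: 4.17
position: [0.5552, -0.1559, 0.0344]
eef_rot: [0.724, 0.623, 0.227, -0.189]
wrist_force: [-0.1, 0.3, -1.2]
grip_width: 0.0456
t 4.1667 contact(board) [-83.5  16.6  24. ] F(board) [ 0.2  0.2 -1.2] J [ 0.35  0.8   0.27  1.75 -0.87  1.08  1.02] grip 0.046
TCP goal [ 0.556 -0.122  0.028] dist 34.2 ang 0.8 n 7
0 [ 3.4 -0.6  3.4] [0.04 0.09 0.07]
```

```bash
python3 -m creep '[[[0.5,-3,-2,6,0,0,0],[0.5,2,-1,4,0,0,0],[0.5,3,-1,3,0,0,0],[0.5,4,-1,3,0,0,0],[0.5,0,0,0,0,0,0]]]'
python3 p.py -50 21 18 35 5
```

```text
t: 4.58
position: [0.5548, -0.143, 0.0277]
eef_rot: [0.724, 0.624, 0.228, -0.185]
wrist_force: [-0.1, 0.7, 0.5]
grip_width: 0.0458
t 4.5833 contact(board) [-70.8  18.9  17.3] F(board) [0.7 0.2 0.5] J [ 0.33  0.8   0.26  1.78 -0.89  1.05  1.03] grip 0.046
TCP goal [ 0.556 -0.122  0.028] dist 20.8 ang 1.3 n 5
0 [ 3.5 -0.4  2.2] [0.13 0.18 0.14]
1 [ 3.5 -0.4  2.3] [0.13 0.18 0.14]
2 [ 3.5 -0.4  2.3] [0.13 0.18 0.14]
3 [ 3.5 -0.4  2.3] [0.13 0.18 0.14]
4 [ 3.4 -0.4  2.3] [0.13 0.18 0.14]
```

```bash
python3 -m creep '[[[0.5,3.5,0,2.3,0,0,0],[0.5,3.5,0,2.3,0,0,0],[0.5,3.5,0,2.3,0,0,0]]]'; python3 p.py;  python3 -m creep '[[[0.5,3.5,0,2.3,0,0,0],[0.5,3.5,0,2.3,0,0,0]]]'; python3 p.py -50 21 18 35 5
```

```text
t: 4.83
position: [0.556, -0.134, 0.0276]
eef_rot: [0.726, 0.623, 0.226, -0.183]
wrist_force: [-1.6, -4.3, 1.3]
grip_width: 0.0459
t 4.8333 contact(board) [-61.8  19.1  17.1] F(board) [-4.5  0.9  1.3] J [ 0.32  0.79  0.26  1.79 -0.9   1.03  1.03] grip 0.046
t: 5.0
position: [0.5575, -0.127, 0.0276]
eef_rot: [0.727, 0.623, 0.226, -0.181]
wrist_force: [-0.9, -3.6, 1.1]
grip_width: 0.0461
t 5.0 contact(board) [-54.8  18.6  17.1] F(board) [-3.7  0.3  1.1] J [ 0.31  0.79  0.25  1.8  -0.9   1.02  1.02] grip 0.046
TCP goal [ 0.556 -0.122  0.028] dist 5.0 ang 1.7 n 2
0 [ 2.  -1.1  1. ] [0.45 0.67 0.23]
1 [ 2.  -1.1  1.1] [0.45 0.67 0.23]
```

```bash
python3 -m creep '[[[0.5,2.5,0,1.5,0,0,0],[0.5,2.5,0,1.5,0,0,0]]]'>/dev/null; python3 p.py;  python3 -m creep '[[[0.5,2.5,0,1.5,0,0,0],[0.5,2.5,0,1.5,0,0,0]]]'>/dev/null; python3 p.py
python3 - <<'E'
from h import *
f=get("scene");c=f["color"][130:215,190:300];cv2.imwrite("pics/s3.png",cv2.resize(c[:,:,::-1],(770,595),interpolation=cv2.INTER_CUBIC))
E
```

```text
t 5.1667 contact(board) [-48.3  18.4  17.3] F(board) [-3.7 -0.1 -0.5] J [ 0.3   0.79  0.25  1.81 -0.91  1.01  1.02] grip 0.046
t 5.3333 contact(board) [-47.1  18.5  16.8] F(board) [-12.4   2.5   5.8] J [ 0.29  0.78  0.25  1.81 -0.91  1.01  1.01] grip 0.046
```

View pics/s3.png

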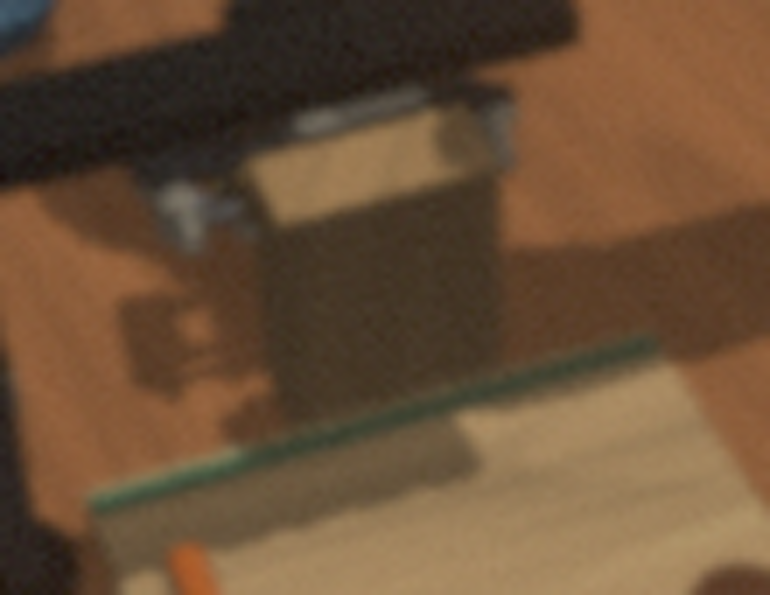

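Scene crop: the block stands upright with its foot flush along the green line (crop (285,420) to (500,365)). The push force rose to 12 N at contact x = −47 mm, which means it is at the stop. Now I back off and rise.

```bash
python3 -m creep '[[[0.5,-12,0,-8,0,0,0],[0.5,-12,0,-9,0,0,0],[0.5,-5,0,-5,0,0,0],[0.5,16,0,-23,0,0,0],[0.5,16,0,-23,0,0,0],[0.5,16,0,-23,0,0,0],[0.5,16,0,-23,0,0,0],[0.5,0,0,0,0,0,0]]]'>/dev/null; python3 p.py -58 21 130 38 6
```

```text
t 6.05 contact(board) [-80.2  23.4 133.6] F(board) [-0.9 -1.4  0.2] J [ 0.3   0.62  0.33  1.77 -0.79  1.2   0.89] grip 0.046
TCP goal [ 0.555 -0.131  0.139] dist 22.2 ang 4.2 n 4
0 [3.8 0.6 4. ] [0.12 1.04 0.02]
1 [3.7 0.6 4.1] [0.12 1.04 0.02]
2 [3.6 0.6 4.2] [0.12 1.04 0.02]
3 [3.5 0.6 4.2] [0.12 1.04 0.02]
```

```bash
python3 -m creep '[[[0.5,4,0.6,4,0,1,0],[0.5,4,0.6,4,0,1,0],[0.5,4,0.6,4,0,1,0],[0.5,4,0.6,4,0,1,0],[0.5,4,0,3,0,0,0]]]'>/dev/null; python3 p.py; python3 -m creep '[[[0.5,4,0,3,0,0,0],[0.5,4,0,3,0,0,0],[0.5,4,0,3,0,0,0]]]'>/dev/null; python3 p.py -10 20 135 38 5
```

```text
t 6.4667 contact(board) [-49.7  20.9 130.6] F(board) [-0.9  0.1  0. ] J [ 0.31  0.65  0.29  1.77 -0.85  1.22  0.91] grip 0.046
t 6.7167 contact(board) [-33.9  21.8 128.4] F(board) [-1.9 -0.5  1.4] J [ 0.29  0.64  0.28  1.79 -0.86  1.2   0.9 ] grip 0.046
TCP goal [ 0.563 -0.083  0.144] dist 25.0 ang 0.6 n 5
0 [4.6 0.4 1.9] [ 0.07 -0.09 -0.03]
```

```bash
python3 -m creep '[[[0.5,4.6,0,2,0,0,0],[0.5,4.6,0,2,0,0,0],[0.5,4.6,0,2,0,0,0],[0.5,4.6,0,2,0,0,0]]]'>/dev/null; python3 p.py; python3 - <<'E'
from h import *
f=get("scene");c=f["color"][130:215,190:300];cv2.imwrite("pics/s4.png",cv2.resize(c[:,:,::-1],(770,595),interpolation=cv2.INTER_CUBIC))
E
```

```text
t 7.05 contact(board) [-11.5  22.1 133.7] F(board) [-0.3  0.4  1. ] J [ 0.26  0.62  0.27  1.81 -0.87  1.18  0.88] grip 0.046
```

View pics/s4.png

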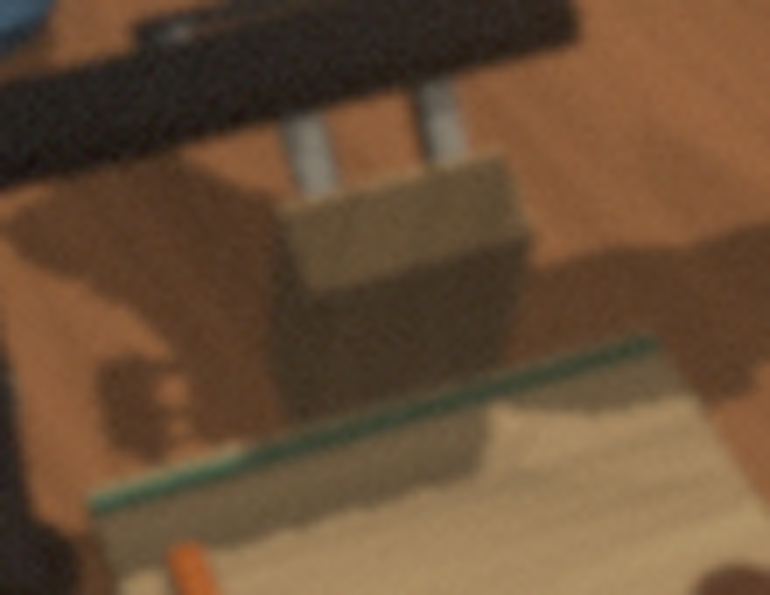

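Scene crop: the block is leaning over the edge and square to it, with both fingers behind its top at (315,190) and (450,155). I keep pushing past the tipping point.

```bash
python3 -m creep '[[[0.5,4.6,0,2,0,0,0],[0.5,4.6,0,2,0,0,0],[0.5,4.6,0,2,0,0,0]]]'>/dev/null; python3 p.py; python3 -m creep '[[[0.5,4.6,0,3,0,0,0],[0.5,4,0,3,0,0,0],[0.5,0,0,0,0,0,0],[0.5,0,0,0,0,0,0]]]'>/dev/null; python3 p.py; python3 - <<'E'
from h import *
f=get("scene");c=f["color"][130:260,180:320];cv2.imwrite("pics/s5.png",cv2.resize(c[:,:,::-1],(630,585),interpolation=cv2.INTER_CUBIC))
E
```

```text
t 7.35 contact(board) [  5.9  22.3 138.5] F(board) [-0.2  0.2  0.3] J [ 0.24  0.6   0.26  1.82 -0.87  1.17  0.86] grip 0.046
t 7.6833 contact(board) [ 20.   22.6 140. ] F(board) [-0.2 -0.3 -0.5] J [ 0.22  0.6   0.26  1.83 -0.88  1.16  0.85] grip 0.046
```

View pics/s5.png

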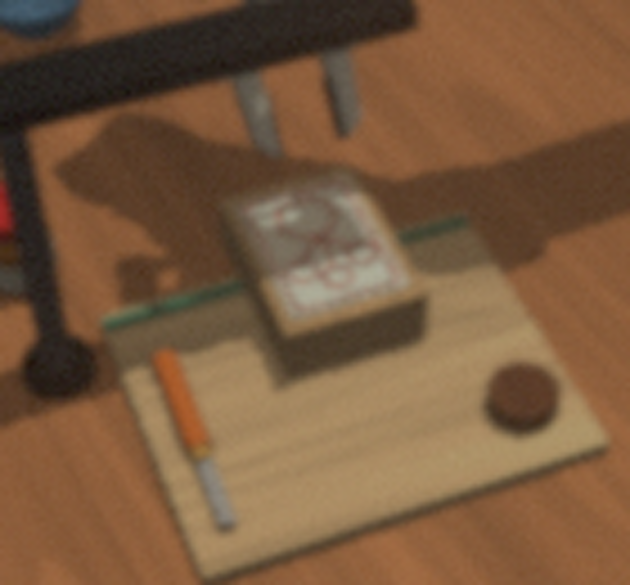

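Scene crop: the block lies on the board with the drawing up, well clear of the chisel and baren, and its foot end overhangs the green line a little. I take the tool away and measure.

```bash
python3 -m creep '[[[0.5,0,0,-20,0,0,0],[0.5,0,0,-38,0,0,0],[0.5,0,0,-38,0,0,0],[0.5,0,0,-38,0,0,0],[0.5,0,0,-38,0,0,0],[0.5,0,0,-38,0,0,0],[0.5,0,0,0,0,0,0],[0.5,0,0,0,0,0,0]]]'>/dev/null; python3 p.py; python3 - <<'E'
from h import *
T=get("top");S=get("scene");save(T,"top6.png")
c=S["color"][160:220,215:285];cv2.imwrite("pics/s6.png",cv2.resize(c[:,:,::-1],(700,600),interpolation=cv2.INTER_CUBIC))
E
```

```text
t 8.4 contact(board) [-117.5   25.5  308.3] F(board) [ 1.6  0.3 -1.3] J [ 0.36  0.48  0.37  1.58 -0.72  1.55  0.75] grip 0.046
```

View pics/s6.png

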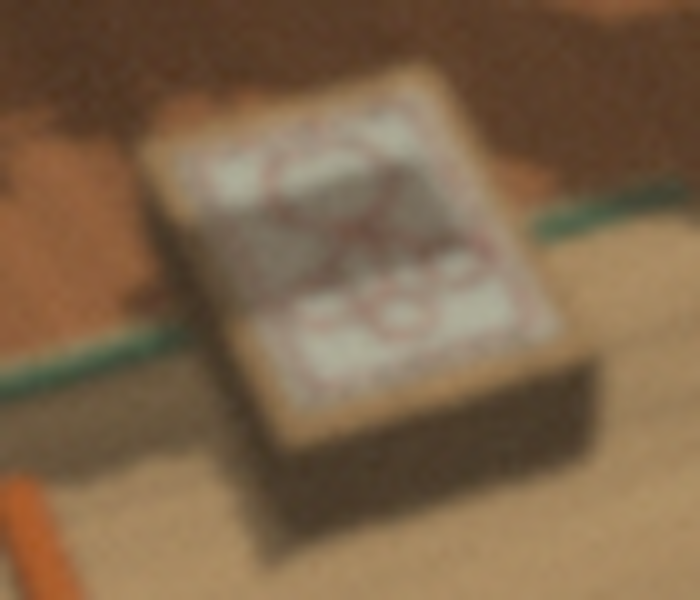

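View pics/top6.png

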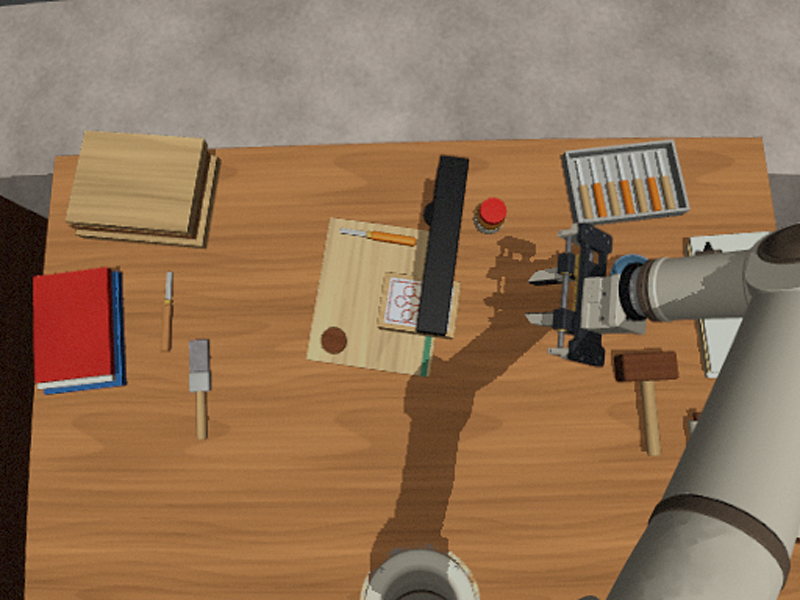

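Scene crop: the drawing face is up, with corners near (145,150), (430,65), (590,350) and (290,450). Top picture: the block is half under the bar at (420,305), and nothing else has moved. I check the corners at z = 65 mm.

```bash
python3 - <<'E'
from h import *; from p import O,B
T=get("top");S=get("scene")
for n,u,v in(("A",145,150),("B",430,65),("C",592,350),("D",288,450)):
    print("scene",n,(B.T@(onz(S,215+u/10-.5,160+v/10-.5,.065)-O)*1e3).round(0))
for u,v in((385,273),(379,328),(453,338),(459,282)): print("top",(B.T@(onz(T,u*.64-.18,v*.64-.18,.065)-O)*1e3).round(0))
E
```

```text
scene A [-27. -36.  65.]
scene B [-29.  70.  65.]
scene C [117.  67.  65.]
scene D [119. -39.  65.]
top [115. -35.  65.]
top [111.  74.  65.]
top [-33.  74.  65.]
top [-31. -37.  65.]
```

The two views agree: about 148 × 108 mm, flat at z = 65 and square within 2°. The foot end overhangs by about 30 mm, more than "a little". A gentle push on the foot end will shorten that.

```bash
python3 p.py -75 18 42 35 36
```

```text
t 8.6 contact(board) [-114.6   26.4  306.4] F(board) [ 0.6 -0.2 -1. ] J [ 0.36  0.49  0.36  1.58 -0.72  1.55  0.75] grip 0.046
TCP goal [ 0.555 -0.147  0.052] dist 266.4 ang 3.7 n 8
0 [-16.6   1.4  28.8] [-0.07 -0.46 -0.02]
1 [-16.4   1.3  28.9] [-0.07 -0.46 -0.02]
2 [-16.2   1.3  29.1] [-0.07 -0.46 -0.02]
3 [-15.9   1.2  29.2] [-0.07 -0.46 -0.02]
4 [-15.7   1.2  29.3] [-0.07 -0.46 -0.02]
5 [-15.5   1.2  29.5] [-0.07 -0.46 -0.02]
6 [-15.2   1.1  29.6] [-0.07 -0.46 -0.02]
7 [-15.    1.1  29.7] [-0.07 -0.46 -0.02]
```

```bash
python3 -m creep '[[[0.5,-17,1,29,0,-0.5,0],[0.5,-16,1,29,0,-0.5,0],[0.5,-16,1,29,0,-0.5,0],[0.5,-16,1,29,0,-0.5,0],[0.5,-16,1,29,0,-0.5,0],[0.5,-16,1,29,0,-0.5,0],[0.5,-15,1,29,0,-0.5,0],[0.5,-15,1,29,0,-0.5,0],[0.5,0,0,0,0,0,0]]]'>/dev/null; python3 p.py -40 18 42 35 5
```

```text
t 9.35 contact(board) [-60.6  27.6  25.6] F(board) [ 1.1  0.4 -0.8] J [ 0.32  0.8   0.26  1.77 -0.86  1.09  1.  ] grip 0.046
TCP goal [ 0.561 -0.113  0.052] dist 27.8 ang 1.6 n 6
0 [ 4.4  1.5 -0.3] [-0.27  0.    0.03]
1 [ 4.4  1.5 -0.3] [-0.27  0.    0.03]
2 [ 4.4  1.5 -0.3] [-0.27  0.    0.03]
3 [ 4.4  1.5 -0.3] [-0.27  0.    0.03]
4 [ 4.4  1.5 -0.3] [-0.27  0.    0.03]
5 [ 4.4  1.5 -0.3] [-0.27  0.    0.03]
```

```bash
python3 -m creep '[[[0.5,5,5,-8,-0.5,0,0],[0.5,5,4,-7,-0.5,0,0],[0.5,2,0,0,-0.5,0,0],[0.5,4,0,2.8,0,0,0],[0.5,4,0,2.8,0,0,0]]]'>/dev/null; python3 p.py -10 18 42 35 5
```

```text
t 9.7667 contact(board) [-48.   16.4  50. ] F(board) [-0.8  0.  -1. ] J [ 0.3   0.75  0.26  1.78 -0.87  1.09  0.97] grip 0.046
TCP goal [ 0.565 -0.083  0.052] dist 38.8 ang 0.3 n 8
0 [ 3.3 -0.2  3.5] [ 0.   -0.01  0.03]
```

```bash
python3 -m creep '[[[0.5,2.5,0,4,0,0,0],[0.5,2.5,0,4,0,0,0],[0.5,3.5,0,3,0,0,0],[0.5,3.5,0,2.5,0,0,0]]]'>/dev/null; python3 p.py;  python3 -m creep '[[[0.5,3.5,0,2.4,0,0,0],[0.5,3.5,0,2.4,0,0,0],[0.5,3.5,0,2.4,0,0,0]]]'>/dev/null; python3 p.py -12 18 42 35 5
```

```text
t 10.1 contact(board) [-30.5  13.4  50. ] F(board) [-3.2 -0.3  0. ] J [ 0.28  0.74  0.25  1.8  -0.89  1.06  0.96] grip 0.046
t 10.35 contact(board) [-20.1  12.7  49.7] F(board) [-4.2  0.2  2.5] J [ 0.26  0.73  0.25  1.81 -0.9   1.04  0.95] grip 0.046
TCP goal [ 0.565 -0.085  0.052] dist 12.3 ang 0.8 n 3
0 [ 0.7 -1.7  3.6] [0.21 0.11 0.12]
```

Sliding gently at 4 N. I finish the push, then withdraw.

```bash
python3 -m creep '[[[0.5,3.5,-0.5,2.4,0,0,0],[0.5,3.5,-0.5,2.4,0,0,0],[0.5,3,0,2,0,0,0]]]'>/dev/null; python3 p.py; python3 -m creep '[[[0.5,-5,0,-8,0,0,0],[0.5,0,0,-35,0,0,0],[0.5,0,0,-38,0,0,0],[0.5,0,0,-38,0,0,0],[0.5,0,0,-38,0,0,0],[0.5,0,0,-38,0,0,0],[0.5,0,0,-38,0,0,0],[0.5,0,0,0,0,0,0],[0.5,0,0,0,0,0,0],[0.5,0,0,0,0,0,0]]]'>/dev/null; python3 p.py; python3 - <<'E'
from h import *
S=get("scene");c=S["color"][140:240,185:305];cv2.imwrite("pics/s7.png",cv2.resize(c[:,:,::-1],(720,600),interpolation=cv2.INTER_CUBIC))
E
```

```text
t 10.6 contact(board) [-9.1 13.1 49.7] F(board) [-3.9 -0.3  0.4] J [ 0.25  0.73  0.24  1.82 -0.91  1.03  0.94] grip 0.046
t 11.4333 contact(board) [-139.8   21.2  246.2] F(board) [ 0.1 -0.6 -0.3] J [ 0.37  0.55  0.37  1.6  -0.7   1.46  0.82] grip 0.046
```

View pics/s7.png

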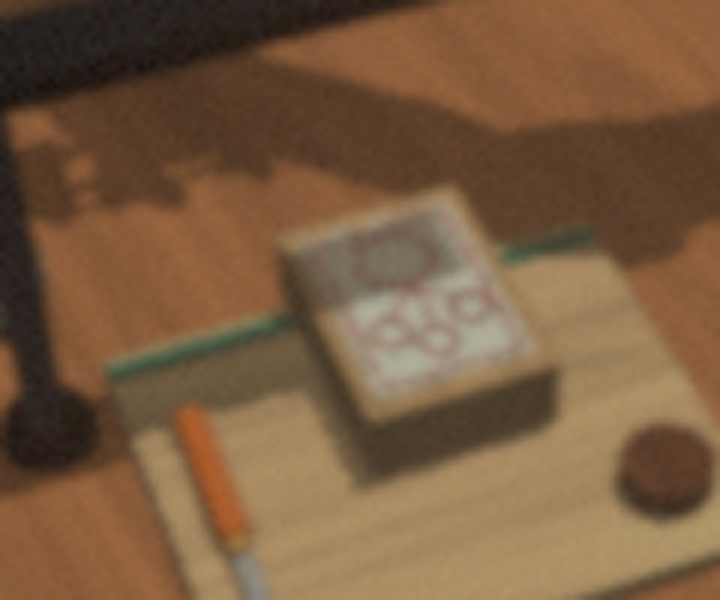

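Scene crop: the block lies flat and square with the drawing up. Its face corners are at (280,245), (455,187), (552,362) and (370,420), and the overhang is now small, about 9 mm by the tool's last contact. The chisel and baren are untouched and the tool is away, so I hand it in.

```bash
python3 - <<'E'
from h import *; from p import O,B
S=get("scene")
for u,v in((280,245),(455,187),(552,362),(370,420)): print((B.T@(onz(S,185+u/6-.5,140+v/6-.5,.065)-O)*1e3).round(0))
print(sign_off())
E
```

```text
[  2. -38.  65.]
[-3. 70. 65.]
[141.  66.  65.]
[142. -38.  65.]
the job is handed in; nothing more can be done
None
```

The woodblock now lies flat on the carving board, drawing up and square to it, and the job is handed in. It took about 11.5 s of robot time.

- **Slide:** I pushed low (about 17 mm up) with two half-open fingers and the tool leaned about 35°. The block slid upright at about 4 N until its foot stopped flush at the green edge, where the force rose to 12 N.
- **Tip:** I pushed high (about 130 mm up) on the drawing side, and the block tipped over the edge onto the board.
- **Extra push:** It first came to rest with its foot overhanging by about 30 mm, which I judged too much. I slid it on about 21 mm at about 4 N against its foot end; this step was not in the instructions.

**Last checks:**
- **Position:** The corners, measured in the scene view at 65 mm height, put the block at board x of about −3 to 142 mm and y −38 to 70 mm, square within about 3°.
- **Overhang:** That measurement gives 0–3 mm, while the tool's last contact point gives about 9 mm. The views are only good to a few millimetres, so it lies between 0 and 9 mm.
- **Other objects:** The chisel and baren were where they started in the last picture. The other things showed no movement in the top view taken before the extra push, which I did not repeat afterwards.
- **Forces and tool:** The highest force I read was about 14 N, at the stop. There was no sign of touching the light bar, and the tool ended about 140 mm in front of the board's edge, touching nothing.

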